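Change the wire spool: clear the used one, hold the stock box open

ROBOT

A 6-joint arm with a two-finger parallel gripper is mounted at the origin on the work surface. World frame = base frame: x ahead of the robot, y to its left, z up, the work surface at z = 0. Lengths are in mm, angles in rad, forces in N, time in s.
With the tool pointing down it reaches from about 300 to 775 mm from the base axis. Payload 14.6 kg.
Tool frame: the origin (TCP) lies on the centre line of the jaws, within the pads' length; the fingertips stand 19 mm ahead of it and the grasp point (between the pads) is the TCP (bot.tip_reach is the distance from the TCP to the fingertips, in mm); z points along the fingers, y is the line along which they close (so a half turn about z gives the same grasp; the last joint's range is limited). The gripper opens to 85 mm and grips with 20 to 120 N. Pads are 22 mm wide; open, the fingers measure 114 mm over their backs; the gripper's body (76 mm by 85 mm) begins 54 mm behind the grasp point. The pads swing forward as they close: fully open they stand 13 mm farther back than shut.
Start: joints at [-1.366, 0.3, 1.521, -0, 1.321, -0.067], TCP at [147.649, -529.801, 250.281] pointing down, gripper open.
Joint ranges: [-3.03, 3.03], [-0.79, 2.21], [0.23, 2.52], [-1.04, 4.18], [0, 3.07], [-2.55, 2.55]. Speed limits (rad/s): [2.22, 2.22, 2.57, 3.14, 3.14, 3.14].

INTERFACE

Orientations are given as a unit quaternion [w, x, y, z].
In Python, from rig import bot gives the robot as it stands. Calls block until the motion is done:
- bot.move_to(position, orientation): joint-space move of the TCP to a pose.
- bot.servo_line(position, attitude=None, speed=150, until_force=None): straight line of the TCP; attitude=None keeps the orientation; speed is the mean speed in mm/s. With until_force (N) it stops when the force on the tool has changed by that much, and returns True; else False.
- bot.move_joints(angles): joint-space move.
- bot.move_gripper(opening, grip_force=None): finger opening in mm; grip_force is the grip in N (None keeps the last); returns when the fingers have stopped.
- bot.dwell(seconds).
- bot.ik(position, orientation): joint angles nearest the present ones, or None.
- bot.read_state(): the state.
- bot.read_camera(name): name is "scene" or "top" or "wrist"; returns a dict with "image" (400x640x3 uint8, blue, green, red), "depth" (400x640 float32, mm along the optical axis (not along the pixel's ray), 0 where there is no reading), "fovy" (degrees; the focal length in pixels is half the picture's height over the tangent of half this angle, whatever the lens; pixels are square), "cx", "cy" (the principal point, pixels), "eye" and "attitude" of the camera in the world; the wrist camera has in their place "mount" (4x4, takes a point from camera to tool coordinates, whose origin is the TCP and whose axes are the flange's). Camera axes: x right, y down, z forward; pixel columns grow to the right and rows downward; lengths in mm; the calibration is good to about 2 mm. A picture is of the moment at which its call begins: read the wrist's pose just before it.
A pose or a line that the arm cannot do raises bot.MotionError and nothing moves.
- bot.finish_job(): hands the job in; it is judged then, once.
The state is a dict: "clock": time; "joint_positions": joint angles; "qvel": joint speeds; "effort": joint torques, N m; "ee_pos": TCP position; "tool_rot": TCP orientation; "ft_force": force on the tool from outside, world axes, zero at the start; "moment": the same for the moment, N m; "grip_width": finger opening in mm; "grip_force": force on a finger pad.
Only numpy, scipy, OpenCV 4.12 (cv2) and the standard library are available. Lean on these libraries where they do the work, as an engineer would, in place of code of your own. Each camera call takes 0.05 s, during which the arm holds its last target. There are 200 camera calls.

TASK

Slide the used wire spool, the wide low one, up off its post and set it down standing flat in the open metal tray. Then take the loop handle of the stock box, swing its sprung lid up to 60 degrees from closed and finish while still holding it steady there, so that I can take out a fresh spool: do not let go, the lid would snap shut. Leave the slim spool on its post, and the pliers and the jar where they are.

Things in the scene. Friction and masses are not known exactly. Their poses are not given: they have to be found in the camera images.
- stand: Fixed spool stand, turned any way: wooden plate 190 x 70 x 12 mm with two upright posts at x = -57.5 mm (wide spool) and x = +57.5 mm (slim spool) on its long x axis. A 22 mm collar carries the spool 27 mm above the table; above it the pin is 10 mm thick, its round tip 82 mm above the table. Origin: centre of the underside, on the table.
- wide_spool: The used spool to remove: loose, about 0.1 kg, two white 4 mm flanges of 54 mm diameter, 36 mm tall overall, thin brass winding (33 mm diameter), 18 mm bore. Origin: centre of its underside; z is its axis. It starts on the collar, underside 27 mm above the table; the post's tip is 19 mm above its top, so it must rise 55 mm or more before moving sideways.
- slim_spool: Bystander: the other spool on the stand, white flanges of 36 mm diameter, 46 mm tall, full of brass wire. Origin: centre of its underside. It stays on its post.
- tray: Fixed open aluminium tray, 160 x 160 mm outside, walls 4 mm thick and 22 mm high, inner floor about 4 mm above the table. Origin: centre of the underside; x and y along its sides.
- stock_box: Fixed wooden box, 150 mm (x) by 160 mm (y), 80 mm high, with a lid 8 mm thick of the same wood on top. Origin: centre of the underside, on the table. Its front faces its own -x; the lid is hinged along the far (+x) upper edge. Holds fresh spools (only to be seen).
- lid (a joint): Opening angle of the stock box's lid: 0 closed, growing as the front edge swings up and back about the hinge (along the box's y), 1.047 = 60 degrees, stop at 1.75. The lid weighs 0.25 kg and a spring of about 0.25 N m per rad pulls it shut: about 1 to 2 N at the handle.
- lid_hinge (a point): Middle of the hinge line: the box's +x upper edge, x = +75 mm of the box, 80 mm above the table. It stays put.
- lid_handle (a point): Middle of the cross bar of the lid's steel loop handle, which reaches out from the lid's front edge in its plane. Bar: round, 10 mm thick, 70 mm long, parallel to the hinge, 48 mm in front of the edge; when closed 198 mm before and 4 mm above the hinge line. The loop is open (43 mm), so a finger fits each side of the bar; it can turn in the grip. Moves with the lid.
- pliers: Bystander: small pliers lying flat, about 145 mm long, beyond the stand. Origin near the pivot; jaws to its +x.
- bead_jar: Bystander: glass jar with a white cap, 48 mm in diameter, 60 mm high, beyond the stand. Origin: centre of its underside.

How it is judged:
By the outcome, as a careful person would: the job done as asked, in the order asked, and still so for the second after the job is handed in, while the arm keeps its last pose, push and grip.
It also fails if it takes over 58 s, if anything falls off the work surface, if the arm or the gripper's body presses on something with over 40 N, if the wrist force passes 120 N, or if a joint passes its speed limit or range.

## Working session

There is one attempt and no reset: what is moved stays moved. The work goes in short steps, each a Python script; the robot and the scene stay as the last script left them, time stands still between calls to the robot, and variables do not carry over. Pictures are saved under pics/ and viewed, at most 10 in all, crops included, and the job is handed in when it is done.

```bash
mkdir -p pics
cat > h.py <<'E'
import numpy as np, cv2
from scipy.spatial.transform import Rotation as R
from rig import bot
def rot(q): return R.from_quat(np.r_[q[1:],q[0]]).as_matrix()
def cloud(c):
    h,w=c["depth"].shape; f=h/2/np.tan(np.radians(c["fovy"])/2)
    v,u=np.mgrid[:h,:w]; d=c["depth"]
    P=np.stack([(u-c["cx"])/f*d,(v-c["cy"])/f*d,d],-1)
    a=np.array(c["attitude"]); M=a if a.shape==(3,3) else rot(a)
    W=P@M.T+np.array(c["eye"]); W[d==0]=np.nan
    return W
E
python3 - <<'E'
from h import *
for n in ("top","scene"):
    c=bot.read_camera(n); cv2.imwrite(f"pics/{n}0.png",c["image"]); W=cloud(c); np.save(f"{n}.npy",W); np.save(n+"img.npy",c["image"])
    print(n,c["eye"],c["attitude"],c["fovy"],c["cx"],c["cy"],[k for k in c])
s=bot.read_state();print(s)
E
```

```text
top [ 430.46779887   -2.23967791 1091.63796181] [-0.05947732  0.70904328 -0.69839539  0.07722665] 54.34305682563498 320.0541852837431 202.88266238302305 ['image', 'depth', 'fovy', 'cx', 'cy', 'eye', 'attitude']
scene [1042.1448211   714.38130082  654.69768002] [-0.12133824  0.20609541  0.85925343 -0.45220046] 44.19041769785066 315.241764395326 202.31470143793936 ['image', 'depth', 'fovy', 'cx', 'cy', 'eye', 'attitude']
{'clock': 0.1, 'joint_positions': array([-1.36560732e+00,  3.00372709e-01,  1.52151812e+00, -4.26593010e-05,
        1.32072478e+00, -6.66018848e-02]), 'qvel': array([-0.00080921, -0.00181984, -0.00267624,  0.00051646,  0.00113991,
       -0.00105109]), 'effort': array([ 8.50482957e-04, -5.44376743e+01, -3.62371373e+01, -1.02415172e-04,
        3.00145955e-03,  3.31982301e-05]), 'ee_pos': array([ 147.5983701 , -529.62103889,  249.80191607]), 'tool_rot': array([-5.08823926e-04,  9.90779569e-01,  1.35482780e-01, -5.60279548e-05]), 'ft_force': array([-0.22792594, -0.3239592 , -0.44058372]), 'moment': array([ 0.01928096,  0.00626686, -0.04968938]), 'grip_force': 0.0, 'grip_width': 85.31764810645564}
```

View pics/top0.png

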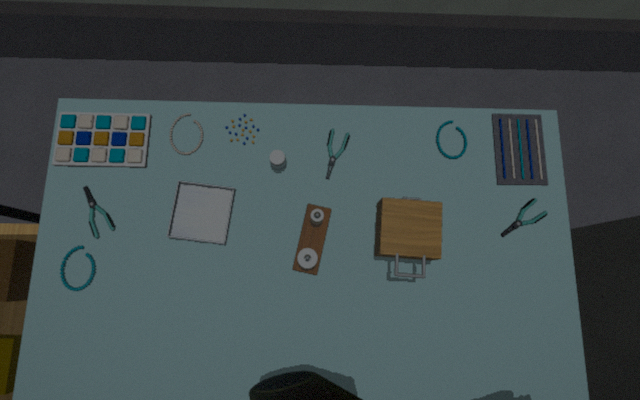

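View pics/scene0.png

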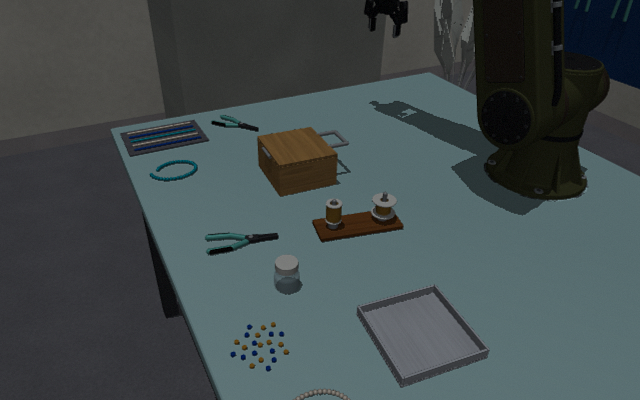

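The top view shows the wide spool at (307,258), the slim one at (317,215), the tray at (203,213), the box lid at (410,228) and its handle bar at (409,275). The jar and pliers are at (278,158) and (337,152). Next I measure these by depth.

Run:
```python
from h import *
W=np.load("top.npy")
def sel(r0,r1,c0,c1,z0,z1):
    p=W[r0:r1,c0:c1].reshape(-1,3); return p[(p[:,2]>z0)&(p[:,2]<z1)]
def rep(n,p):
    r=cv2.minAreaRect(p[:,:2].astype(np.float32)); 
    print(n,len(p),"mean",p.mean(0).round(1),"circ",[np.round(x,1) for x in cv2.minEnclosingCircle(p[:,:2].astype(np.float32))],"rect",np.round(r[0],1),np.round(r[1],1),round(r[2],1), "z",np.percentile(p[:,2],[5,50,95]).round(1))
rep("wide",sel(240,275,292,325,57,69))
rep("pin",sel(240,275,292,325,73,95))
rep("slim",sel(200,230,300,332,66,78))
rep("plate",sel(195,285,285,340,8,17))
rep("tray",sel(170,255,155,250,16,28))
rep("traytfloor",sel(195,230,190,220,-5,28))
rep("lid",sel(185,262,365,455,83,96))
rep("handle",sel(264,285,385,435,65,100))
rep("bar",sel(271,282,385,435,65,100))
rep("jar",sel(140,175,262,295,50,70))
S=np.load("scene.npy")
W=S
rep("S wide",sel(185,230,365,402,59,67))
rep("S lid",sel(120,175,250,338,85,93))
rep("S handle",sel(120,160,325,352,76,92))
rep("S tray",sel(280,390,350,490,18,26))
rep("table",np.load("top.npy")[300:340,150:250].reshape(-1,3))
```

```text
wide 295 mean [486.4   4.3  64.2] circ [array([486.9,   4.6]), np.float64(26.7)] rect [487.6   4.2] [52.1 49.8] 0.8 z [61.1 64.2 67.2]
pin 12 mean [486.4   4.   81.7] circ [array([486.5,   4. ]), np.float64(4.6)] rect [486.4   4. ] [5.2 7.7] 0.8 z [77.9 81.6 85.4]
slim 105 mean [599.4 -19.   74. ] circ [array([599.3, -19.4]), np.float64(17.5)] rect [600. -19.] [33.1 31.8] 1.0 z [71.7 73.9 77.1]
plate 1190 mean [546.8  -9.1  12.8] circ [array([531.3, -11.1]), np.float64(111.9)] rect [534.1   5.1] [100.7 213.8] 81.1 z [ 9.6 12.9 16. ]
tray 421 mean [612.6 303.1  22.2] circ [array([611.4, 300.5]), np.float64(112.2)] rect [611.6 300.9] [161.6 160.5] 83.6 z [17.3 22.4 25.7]
traytfloor 1045 mean [612.  295.7   5.4] circ [array([612.3, 296. ]), np.float64(65.3)] rect [612.5 296.1] [100.5  83.9] 2.7 z [1.9 5.5 8.7]
lid 3549 mean [ 566.5 -265.    88.5] circ [array([ 567.5, -266.1]), np.float64(107.8)] rect [ 562.8 -265.3] [160.7 173.2] 86.0 z [85.4 88.6 91.6]
handle 194 mean [ 451.4 -259.2   88.7] circ [array([ 457.2, -259.1]), np.float64(41.2)] rect [ 455.7 -258.9] [32.8 78.9] 0.7 z [85.1 88
[... 292 characters left out ...]
257 mean [488.4   6.7  63.3] circ [array([487.7,   4.3]), np.float64(28.2)] rect [487.    4.1] [50.6 52.2] 53.3 z [60.5 63.4 65.3]
S lid 1993 mean [ 567.4 -259.5   88.5] circ [array([ 554.3, -263.7]), np.float64(117.1)] rect [ 545.4 -264. ] [165.3 206.4] 86.3 z [86.3 88.5 90.4]
S handle 325 mean [ 484.2 -225.1   86.7] circ [array([ 488.3, -240.4]), np.float64(73.1)] rect [ 472.2 -231.6] [144.7  58.1] 61.4 z [79.  87.8 90.2]
S tray 1120 mean [613.5 309.9  21.7] circ [array([610.9, 302.3]), np.float64(111.4)] rect [610.7 301.3] [161.5 161.8] 83.6 z [18.5 21.9 24.2]
table 4000 mean [nan nan nan] circ [array([321.7, 290.4]), np.float64(143.5)] rect [321.4 290.7] [101.3 269.6] 0.6 z [nan nan nan]
```

```bash
cat >> h.py <<'E'
def down(a):
    y=np.array([np.cos(a),np.sin(a),0]); z=np.array([0,0,-1.]); x=np.cross(y,z)
    q=R.from_matrix(np.c_[x,y,z]).as_quat(); return np.r_[q[3],q[:3]]
def show(t=""):
    s=bot.read_state(); print(t,"t",round(s["clock"],2),s["ee_pos"].round(1),"F",s["ft_force"].round(1),"w",round(s["grip_width"],1),"g",round(s["grip_force"],1)); return s
E
python3 - <<'E'
from h import *
print("tip_reach",bot.tip_reach)
# box fit: lid points away from the handle
for n,(r0,r1,c0,c1) in {"top":(190,259,370,450),"scene":(120,175,250,338)}.items():
    p=np.load(n+".npy")[r0:r1,c0:c1].reshape(-1,3); p=p[(p[:,2]>83)&(p[:,2]<94)&(p[:,0]>498)]
    r=cv2.minAreaRect(p[:,:2].astype(np.float32)); print(n,r)
a=np.arctan2(-23.6,112.6)+np.pi/2
ang=[t for t in (a,a-np.pi)]
for t in ang:
    j=bot.ik([487,4.4,150],down(t)); print(t,None if j is None else np.round(j,2))
t=min((t for t in ang if bot.ik([487,4.4,150],down(t)) is not None),key=lambda t:abs(bot.ik([487,4.4,150],down(t))[5]))
bot.move_gripper(85,40)
bot.move_to([487,4.4,170],down(t)); show("above")
hit=bot.servo_line([487,4.4,50],speed=100,until_force=6); show(f"down {hit}")
c=bot.read_camera("scene"); cv2.imwrite("pics/g.png",c["image"][110:260,280:480].repeat(3,0).repeat(3,1))
E
```

```text
tip_reach 19.0
top ((571.7443237304688, -266.2695007324219), (161.3510284423828, 155.15943908691406), 86.59831237792969)
scene ((571.8101196289062, -266.7728576660156), (167.46755981445312, 156.72740173339844), 86.28302764892578)
1.364195435423524 [-0.07  0.27  1.81 -0.    1.06 -1.43]
-1.7773972181662692 [-0.07  0.27  1.81 -0.    1.06  1.71]
above t 2.59 [487.1   3.8 170.1] F [-0.  -0.6  0.7] w 85.0 g 0.0
down False t 3.94 [487.3   4.4  50.5] F [-0.5 -0.6 -0. ] w 85.4 g 0.0
```

View pics/g.png

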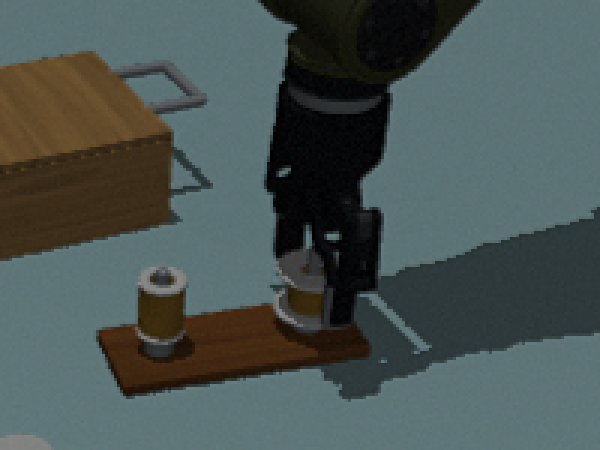

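The fingers straddle the wide spool (crop at about (310,290)), and the pin stays clear below the palm. Now I grip, lift and carry.

Run:
```python
from h import *
bot.move_gripper(40,40); s=show("grip")
if s["grip_width"]<48 or s["grip_width"]>58: raise SystemExit("odd width")
q=s["tool_rot"];p=s["ee_pos"]
bot.servo_line([p[0],p[1],140],speed=90); show("lift")
bot.servo_line([611,301,140],speed=180); show("over")
c=bot.read_camera("top"); i=c["image"]
c2=bot.read_camera("scene"); 
cv2.imwrite("pics/carry.png",np.hstack([cv2.resize(c2["image"][150:400,300:520],None,fx=2,fy=2)]))
```

```text
grip t 4.42 [487.4   4.4  50.6] F [-0.9  0.8  6.3] w 51.3 g 40.5
lift t 5.57 [487.1   4.4 139.4] F [ 1.4  0.  -1.2] w 51.4 g 41.8
over t 7.5 [611.  300.6 140.1] F [-0.4  0.3 -1.1] w 51.1 g 41.8
```

View pics/carry.png

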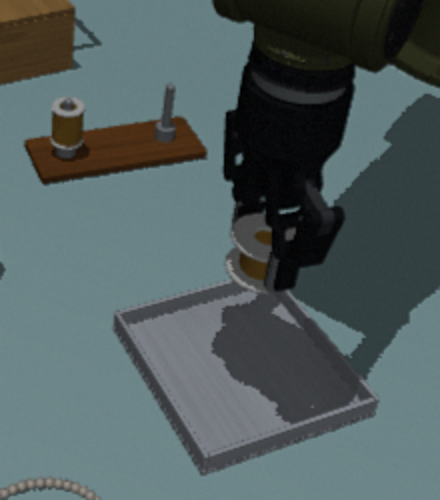

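The post is empty and the spool (crop at about (265,250)) hangs upright in the jaws over the tray. Now I lower it and release.

Run:
```python
from h import *
bot.servo_line([611,301,40],speed=100); show("near")
hit=bot.servo_line([611,301,22],speed=20,until_force=4); s=show(f"set {hit}")
bot.move_gripper(82); show("open")
p=s["ee_pos"]; bot.servo_line([p[0],p[1],160],speed=120); show("up")
bot.move_to([450,-100,260],down(-0.06)); show("away")
c=bot.read_camera("top"); W=cloud(c); np.save("top2.npy",W)
P=W[165:260,155:250].reshape(-1,3); f=P[(P[:,2]>34)&(P[:,2]<60)]
print("spool top",len(f),f.mean(0).round(1),np.percentile(f[:,2],[5,50,95]).round(1),cv2.minEnclosingCircle(f[:,:2].astype(np.float32)))
A=np.c_[f[:,:2]-f[:,:2].mean(0),np.ones(len(f))]; print("plane",np.linalg.lstsq(A,f[:,2],rcond=None)[0].round(3))
c2=bot.read_camera("scene")["image"]
cv2.imwrite("pics/placed.png",c2)
```

```text
near t 8.75 [611.4 301.2  40.9] F [ 0.2 -0.9 -1.1] w 51.5 g 41.8
set True t 9.38 [611.1 300.9  28.1] F [-1.1 -1.3  5. ] w 51.7 g 42.1
open t 9.78 [610.5 300.8  27.2] F [0.6 0.2 0.2] w 82.0 g 0.0
up t 11.04 [610.8 300.8 159. ] F [ 0.   0.1 -0.9] w 82.0 g 0.0
away t 12.67 [450.4 -99.5 259.8] F [ 0.8  0.8 -0.5] w 82.0 g 0.0
spool top 271 [610.8 300.7  41.3] [37.8 41.2 44.8] ((611.11279296875, 300.33978271484375), 26.976757049560547)
plane [-1.3000e-02  8.0000e-03  4.1297e+01]
```

View pics/placed.png

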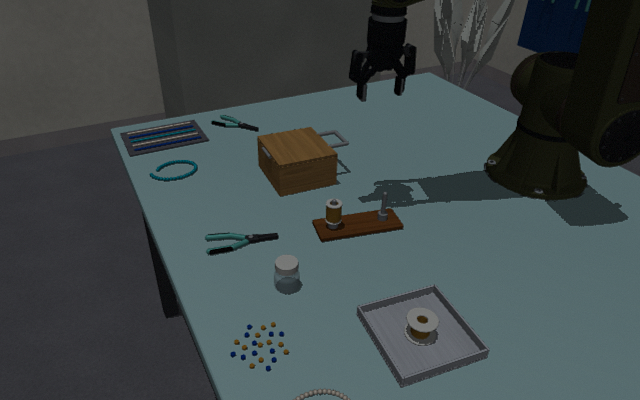

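The wide spool stands flat at (421,325) near the tray centre (top at z = 41, tilt under 1°), and the slim spool, pliers and jar haven't moved. On to the handle.

```bash
cat >> h.py <<'E'
yaw=-0.061; u=np.array([np.cos(yaw),np.sin(yaw),0]); BAR=np.array([447.3,-258.3,84.]); H=BAR+198*u-[0,0,4]
def arc(th): return H+u*(-198*np.cos(th)+4*np.sin(th))+np.array([0,0,198*np.sin(th)+4*np.cos(th)])
E
python3 - <<'E'
from h import *
q=down(yaw)
for d in (0,30,60): print(d,arc(np.radians(d)).round(1),np.round(bot.ik(arc(np.radians(d)),q),2))
bot.move_gripper(46,40)
bot.move_to(BAR+[0,0,80],q); show("above")
hit=bot.servo_line(BAR+[0,0,0],speed=60,until_force=5); show(f"down {hit}")
if hit: raise SystemExit
bot.move_gripper(5,40); show("grip")
c=bot.read_camera("scene"); cv2.imwrite("pics/bar.png",c["image"][60:210,220:420].repeat(3,0).repeat(3,1))
E
```

```text
0 [ 447.3 -258.3   84. ] [-0.59  0.43  1.77 -0.    0.94 -0.53]
30 [ 475.8 -260.   182.5] [-0.57  0.35  1.62 -0.    1.17 -0.51]
60 [ 549.6 -264.5  253.5] [-0.51  0.43  1.33 -0.    1.38 -0.45]
above t 13.97 [ 447.7 -257.7  164.7] F [-0.1 -0.5 -0.1] w 46.1 g 0.0
down False t 15.46 [ 447.4 -258.4   84.3] F [ 0.4 -0.6 -0.4] w 46.0 g 0.0
grip t 15.88 [ 445.  -258.1   83.9] F [-24.2   2.2  15.4] w 8.4 g 39.2
```

View pics/bar.png

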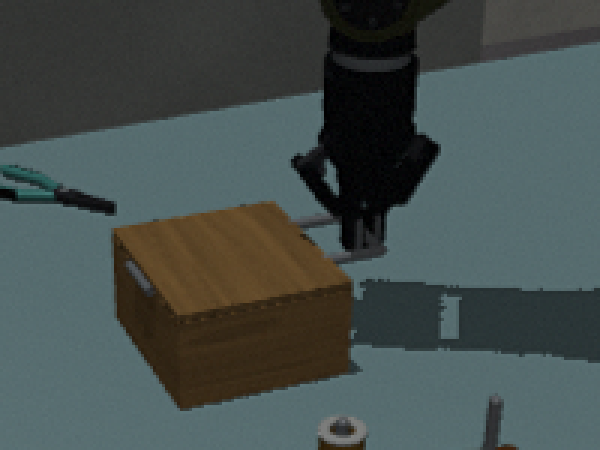

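The jaws hold the bar (crop at about (370,230)). It sits about 2.5 mm nearer than I measured, since there's a 24 N side pull, so I shift the model by that and swing the lid in small, force-checked steps.

```bash
sed -i 's/BAR=np.array(\[447.3,-258.3,84.\])/BAR=np.array([444.7,-258.1,84.])/' h.py
python3 - <<'E'
from h import *
bot.servo_line(BAR,speed=20); show("eased")
for d in range(5,61,5):
    bot.servo_line(arc(np.radians(d)),speed=60); s=show(d)
    if np.linalg.norm(s["ft_force"])>45 or s["grip_width"]<6: print("STOP"); break
c=bot.read_camera("scene"); np.save("s3.npy",cloud(c)); cv2.imwrite("pics/open.png",c["image"])
c=bot.read_camera("top"); np.save("t3.npy",cloud(c))
E
```

```text
eased t 16.21 [ 444.7 -258.1   84.2] F [-1.2  0.8  3.1] w 8.3 g 39.4
5 t 16.65 [ 445.8 -258.2  101.5] F [-1.  -1.2 -1.7] w 8.6 g 39.0
10 t 17.09 [ 448.3 -258.3  118.8] F [-3.6 -2.2 -1.6] w 8.7 g 39.0
15 t 17.53 [ 452.2 -258.6  135.5] F [-6.6 -1.9 -0.1] w 8.2 g 39.0
20 t 17.98 [ 457.6 -258.9  151.8] F [-7.9 -1.7  0.6] w 8.5 g 39.0
25 t 18.42 [ 464.2 -259.4  167.8] F [-12.7  -1.7   2.8] w 8.3 g 39.1
30 t 18.86 [ 472.2 -259.9  183. ] F [-15.1  -1.1   5.6] w 8.5 g 39.2
35 t 19.3 [ 481.6 -260.5  197.9] F [-19.4   0.   11.3] w 8.2 g 39.4
40 t 19.74 [ 492.4 -261.2  212. ] F [-22.4   1.3  16. ] w 8.3 g 39.7
45 t 20.18 [ 504.4 -262.   225.1] F [-23.6   1.7  20.7] w 8.6 g 39.9
50 t 20.62 [ 517.9 -262.9  237. ] F [-18.3   2.1  19.7] w 8.2 g 41.1
55 t 21.07 [ 532.2 -263.8  247.2] F [-13.4   0.6  17. ] w 8.3 g 41.3
60 t 21.51 [ 547.1 -264.8  256. ] F [-10.6  -0.7  15.1] w 8.4 g 41.4
```

View pics/open.png

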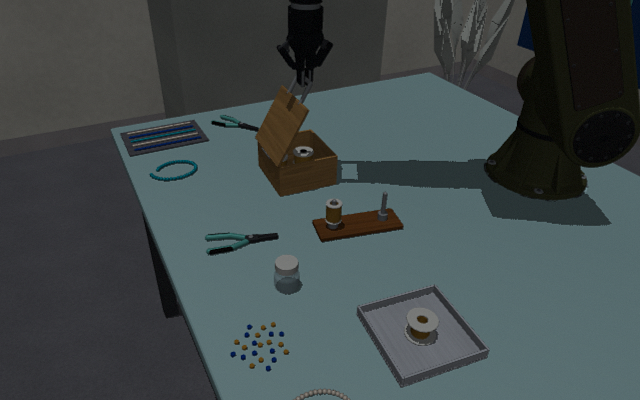

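The lid is up, with the bar still between the fingers at (305,80). Next I measure the lid angle from the depth images.

```bash
cat >> h.py <<'E'
def lidangle(W):
    n=np.array([-u[1],u[0],0]); D=W.reshape(-1,3)-H; s=D@u; t=D@n; z=D[:,2]
    ok=(abs(t)<85)&(s>-95)&(s<15)&(z>15)&(z<145)&(abs(s*np.sin(1.05)+z*np.cos(1.05))<28)
    s,z,t=s[ok],z[ok],t[ok]
    line=None; k=np.ones(len(s),bool)
    for _ in range(8):
        vx,vy,x0,y0=cv2.fitLine(np.c_[s[k],z[k]].astype(np.float32),cv2.DIST_HUBER,0,.01,.01).ravel()
        k=abs((s-x0)*vy-(z-y0)*vx)<5
    print("pts",ok.sum(),k.sum(),"angle",round(np.degrees(np.arctan2(abs(vy),abs(vx))),2),"perp offset from hinge",round((-x0)*vy-(-y0)*vx,1),"t range",t[k].min().round(),t[k].max().round())
E
python3 - <<'E'
from h import *
lidangle(np.load("s3.npy")); lidangle(np.load("t3.npy"))
s=show(); d=s["ee_pos"]-H; print("bar angle",np.degrees(np.arctan2(d[2],-(d@u))-np.arctan2(4,198)),np.hypot(d[2],d@u))
E
```

```text
pts 2130 2075 angle 59.95 perp offset from hinge 8.4 t range -82.0 83.0
pts 860 829 angle 59.92 perp offset from hinge 9.0 t range -47.0 80.0
 t 21.61 [ 547.  -264.7  256. ] F [-9.7 -1.  14.9] w 8.5 g 41.3
bar angle 60.353904612286804 200.2123189768367
```

Run:
```python
from h import *
bot.dwell(1.0); show("held"); lidangle(cloud(bot.read_camera("scene")))
print(bot.finish_job())
```

```text
held t 22.61 [ 547.  -264.7  256. ] F [-10.5  -1.2  14.8] w 7.9 g 41.3
pts 2133 2079 angle 59.94 perp offset from hinge 8.3 t range -83.0 82.0
the job is handed in; nothing more can be done
None
```

The wide spool stands flat in the tray, the arm is holding the lid steady at a measured 59.9°, the slim spool, pliers and jar were left in place, and the job was handed in at about 23 s.

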